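Pump up the vacuum foot of the model vise

ROBOT

A 6-joint arm with a two-finger parallel gripper is mounted at the origin on the work surface. World frame = base frame: x ahead of the robot, y to its left, z up, the work surface at z = 0. Lengths are in m, angles in rad, forces in N, time in s.
With the tool pointing down it reaches from about 0.25 to 0.775 m from the base axis. Payload 4 kg.
Tool frame: the origin (TCP) lies midway between the tips of the shut fingers; the grasp point (between the pads) lies robot.tcp_to_grasp behind it (robot.tcp_to_grasp is the distance from the TCP to the grasp point, in m); y points along the fingers, x is the direction in which the jaws open and shut, and the axes are right-handed (so a half turn about y gives the same grasp; the last joint's range is limited). The gripper opens to 94 mm and grips with 3 to 60 N. Pads are 16 mm wide; open, the fingers measure 119 mm over their backs; the gripper's body (75 mm by 177 mm) begins 78 mm behind the grasp point.
Start: joints at [1.206, 0.087, 1.371, -0, 1.684, -0.103], TCP at [0.142, 0.531, 0.206] pointing down, gripper open.
Joint ranges: [-3.1, 3.1], [-0.76, 2.03], [0.27, 2.55], [-1.08, 4.22], [0.17, 2.65], [-2.57, 2.57]. Speed limits (rad/s): [2.79, 2.79, 3.14, 3.14, 3.14, 3.14].

INTERFACE

Orientations are given as [roll, pitch, yaw] about the fixed x, y, z axes, in that order (R = Rz(yaw) Ry(pitch) Rx(roll)).
In Python, from bench import robot gives the robot as it stands.
- The arm moves only by the tool arm_command, never from a script. Its argument "series" is text: rows parted by semicolons, each of 7 numbers parted by spaces: the turn, a rotation vector about the tool's x, y, z in rad, then the shift along the tool's x, y, z in m, then the finger opening in m, from 0 to 0.094. A call has 1 to 12 rows; each row shifts and turns the pose as measured when the row begins, along the tool's axes as they then stand; what a row does not reach is not made up. A row lasts 1/10 s, in which the tool goes at most 50 mm and 8.59 degrees, less where a joint would pass 70% of its speed; a pose out of reach is approached as far as the arm can. A call with a gripper value outside its range is refused whole. The fingers move at their own pace and stop on an object; the grip force is fixed at half the most. Time passes only in rows, so rows that do not move let the fingers close. It gives the time, the measured TCP pose, the force and the opening at its end, in the units of the state.
- robot.get_obs(): the state, without advancing time (a new reading comes with each control period).
- robot.snapshot(name): name is "side" or "top"; returns the picture (400x640x3 uint8, blue, green, red); there is no depth.
- robot.camera_params(name): a dict with "fx", "fy", "cx", "cy" (pixels), "extrinsics" (4x4, takes a point from camera to world coordinates). Camera axes: x right, y up, looking along -z (the intrinsics and any distortion apply to the point x, -y, -z); pixel columns grow to the right and rows downward; lengths in m; the calibration is good to about 2 mm. A picture is of the moment at which its call begins. camera_params takes no time and is no camera call.
- robot.close_job(): hands the job in, once; it reports no verdict.
Trained networks look in the newest picture that a camera, given by its name, has taken for a name from the list of things; names that differ only in an ending like _2 or _b are one class to them, and where a whole thing is asked for, a point or a joint stands for the part that bears it (a point fixed in the world has none). Each returns a list of dicts, best first, with "score" (0 to 1); they miss things now and then, are a little off and sometimes report something else, mostly with a low value. They report only what shows in the picture. A call takes as long as a camera call.
- robot.spot_in(camera, target): "centre" ([x, y, z] in m, in the coordinates of the camera as it stood for that picture, good to about 4 mm: the middle of the surface that is visible of it).
The state is a dict: "time": time; "joint_positions": joint angles; "qvel": joint speeds; "joint_torque": joint torques, N m; "tool_pos": TCP position; "ee_rot": TCP orientation; "wrist_force": force on the tool from outside, world axes, zero at the start; "wrist_torque": the same for the moment, N m; "width": finger opening in m.
Only numpy, scipy, OpenCV 4.12 (cv2) and the standard library are available. Lean on these libraries where they do the work, as an engineer would, in place of code of your own. Each camera call takes 0.05 s, during which the arm holds its last target.

TASK

The model vise's vacuum foot is not holding yet: push its pump plunger down with your fingertips and let it spring back up, stroke after stroke, until the indicator pin beside it stands fully out of its sleeve, then leave the plunger up. Do not touch or pull the pin, do not lift the vise or shove it about, and leave the glue bottle, the steel weight and the small balsa frame standing where they are.

Things in the scene. Friction and masses are not known exactly. Their poses are not given: they have to be found in the camera images.
- pump: Model vise, loose, about 2.2 kg; base 130 (x) by 230 (y) by 18 mm. Origin: centre of its underside, z up, plunger straight above it; +y points to the indicator pin, -y to the jaws holding a balsa lattice panel (110 mm along x, at y = -82 mm, top 86 mm above the table). Grey pump housing 54 by 106 mm, top 48 mm above the table; on it a round barrel, 40 mm across, top 78 mm.
- plunger_top (a point): Centre of the top of the pump plunger: a black, nearly flat round knob 36 mm across on a steel stem, rising out of the barrel. The top is 122 mm above the table when up and 104 mm when pressed to its stop. It moves with the plunger.
- plunger_travel (a joint): How far the plunger is pressed, m: 0 up, 0.018 at its bottom stop. Spring return: 4 N at first, 11 N at the bottom, plus up to 2 N for the pin. A full stroke (at least 15 mm down, then back up to within 2 mm of the top) raises the pin 6 mm; the first one about 2 to 9 mm. Strokes under 12 mm do not pump.
- pin_tip (a point): Centre of the top of the indicator pin: plain upright steel, 12 mm in diameter, in a short dark sleeve (26 mm across, top 50 mm above the table), 55 mm from the plunger's axis. It stands 4 to 14 mm out of the sleeve at the start, about 40 mm when fully out (a thinner neck then shows at its foot); always lower than the pressed plunger.
- pin_travel (a joint): How far the indicator pin has risen, m: 0 to 0.010 at the start, 0.034 to 0.036 fully out (over 0.032 counts). It stays where each stroke leaves it. Further strokes do no harm and raise it no more.
- glue: White glue bottle, 40 mm in diameter, 105 mm tall, loose; origin at the centre of its underside. Bystander.
- storey: Small open balsa storey frame, 70 by 90 by 40 mm high, loose; origin at the centre of its underside. Bystander.
- weight: Plain steel weight, an upright cylinder 38 mm in diameter and 45 mm tall, loose; origin at the centre of its underside. Bystander.

How it is judged:
By the outcome, as a careful person would: the job done as asked, in the order asked, and still so for the second after the job is handed in, with the robot touching nothing.
It also fails if it takes over 42 s, if anything falls off the work surface, if the arm or the gripper's body presses on something with over 40 N, if the wrist force passes 120 N, or if a joint passes its speed limit or range.

## Working session

There is one attempt and no reset: what is moved stays moved. The work goes in short steps, Python scripts to look and compute and a tool call to move; the robot and the scene stay as the last step left them, time stands still between calls to the robot, and variables do not carry over. Pictures are saved under pics/ and viewed, and the job is handed in when it is done.

Besides the shell and the picture viewer there is one more tool, called after "Request:" as name(argument=value, ...) on one line, values as JSON. arm_command: Moves the arm, as the interface text tells. Its arguments: {"type":"object","properties":{"series":{"type":"string"}},"required":["series"]}

```bash
mkdir -p pics; ls; cat > h.py <<'E'
import numpy as np, cv2
from bench import robot
def w(cam,p):
    T=np.array(robot.camera_params(cam)["extrinsics"]); return (T@np.r_[p,1])[:3]
def proj(cam,P):
    c=robot.camera_params(cam); T=np.linalg.inv(np.array(c["extrinsics"])); p=(T@np.r_[P,1])[:3]
    return c["cx"]+c["fx"]*p[0]/-p[2], c["cy"]+c["fy"]*(-p[1])/-p[2]
def ray(cam,u,v,z):
    c=robot.camera_params(cam); T=np.array(c["extrinsics"])
    d=T[:3,:3]@np.array([(u-c["cx"])/c["fx"],-(v-c["cy"])/c["fy"],-1]); o=T[:3,3]
    return o+d*(z-o[2])/d[2]
E
python3 - <<'E'
from h import *
for c in("top","side"):
    cv2.imwrite(f"pics/{c}0.png",robot.snapshot(c))
    print(c,{k:v for k,v in robot.camera_params(c).items()})
    for t in("plunger_top","pin_tip","pump","glue","storey","weight"):
        print(t,[(np.round(w(c,d["centre"]),3),round(d["score"],2)) for d in robot.spot_in(c,t)[:2]])
print(robot.get_obs())
E
```

```text
pics
top {'fx': 376.0282085959571, 'fy': 376.0282085959571, 'cx': 319.4725718936486, 'cy': 202.44841261690038, 'extrinsics': array([[-0.02256512,  0.98871148, -0.14812298,  0.43008119],
       [-0.99923827, -0.02702319, -0.02815374,  0.07419064],
       [-0.03183868,  0.14737486,  0.98856813,  1.1067182 ],
       [ 0.        ,  0.        ,  0.        ,  1.        ]])}
plunger_top [(array([0.556, 0.049, 0.122]), 0.43)]
pin_tip []
pump [(array([0.549, 0.05 , 0.016]), 0.67)]
glue [(array([0.524, 0.257, 0.075]), 0.64)]
storey [(array([0.688, 0.069, 0.04 ]), 0.53)]
weight [(array([0.548, 0.051, 0.021]), 0.47), (array([ 0.51 , -0.147,  0.045]), 0.43)]
side {'fx': 476.9690872469, 'fy': 476.9690872469, 'cx': 316.4443874082959, 'cy': 205.98451881682504, 'extrinsics': array([[ 0.94860808,  0.20294809, -0.24280607,  0.31324591],
       [-0.3161945 ,  0.63889153, -0.70131209, -0.65246258],
       [ 0.01279679,  0.74204426,  0.67022873,  0.8221757 ],
       [ 0.        ,  0.        ,  0.        ,  1.        ]])}
plunger_top [(array([0.551, 0.045, 0.121]), 0.47)]
pin_tip []
pump []
glue [(array([0.526, 0.252, 0.052]), 0.72), (array([ 0.514, -0.165,  0.045]), 0.71)]
storey [(array([0.695, 0.058, 0.029]), 0.88)]
weight [(array([ 0.513, -0.16 ,  0.044]), 0.6)]
{'time': 0.7, 'joint_positions': array([ 1.20588136e+00,  8.71855259e-02,  1.37065971e+00,  6.96441705e-06,
        1.68360728e+00, -1.03102370e-01]), 'qvel': array([ 0.00026488, -0.00108368, -0.00147773, -0.00017929, -0.00048869,
        0.0001503 ]), 'joint_torque': array([-9.72669986e-04, -3.39910948e+01, -3.02519202e+01,  7.17061548e-02,
        2.37634394e-02, -5.81826981e-06]), 'tool_pos': array([0.14237206, 0.53128573, 0.20553426]), 'ee_rot': array([-1.57080387e+00, -1.40105784e-04,  1.30898451e+00]), 'wrist_force': array([-0.75294964,  0.28568066,  0.30198306]), 'wrist_torque': array([0.00051026, 0.02843932, 0.02216518]), 'width': 0.09427892421292468}
```

View pics/top0.png

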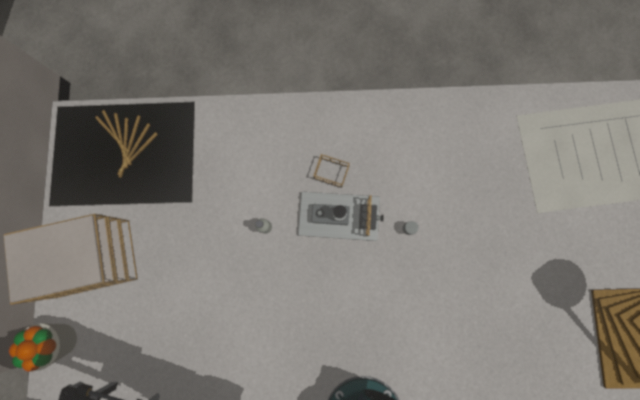

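View pics/side0.png

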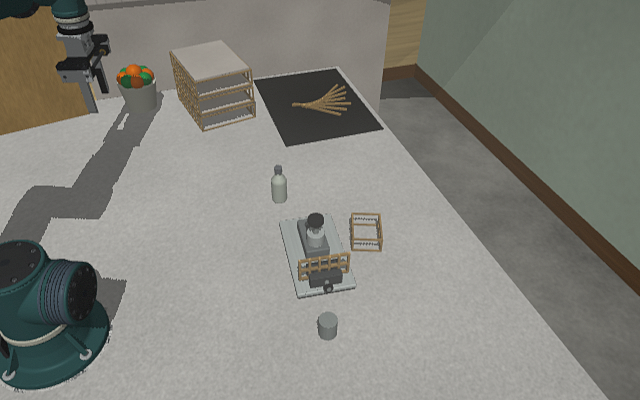

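```bash
python3 - <<'E'
from h import *
a=cv2.imread("pics/top0.png")[180:250,280:400]; b=cv2.imread("pics/side0.png")[200:300,265:365]
cv2.imwrite("pics/z0.png",cv2.resize(a,None,fx=6,fy=6,interpolation=cv2.INTER_CUBIC)); cv2.imwrite("pics/z1.png",cv2.resize(b,None,fx=6,fy=6,interpolation=cv2.INTER_CUBIC))
for P in([.556,.049,.122],[.551,.045,.121]): print(proj("top",P),proj("side",P))
E
```

```text
(np.float64(339.8336344926224), np.float64(210.0131764552187)) (np.float64(316.2199111022437), np.float64(216.33419494149462))
(np.float64(341.4015101838139), np.float64(211.90182139387272)) (np.float64(314.581580830869), np.float64(218.39112687689985))
```

View pics/z0.png

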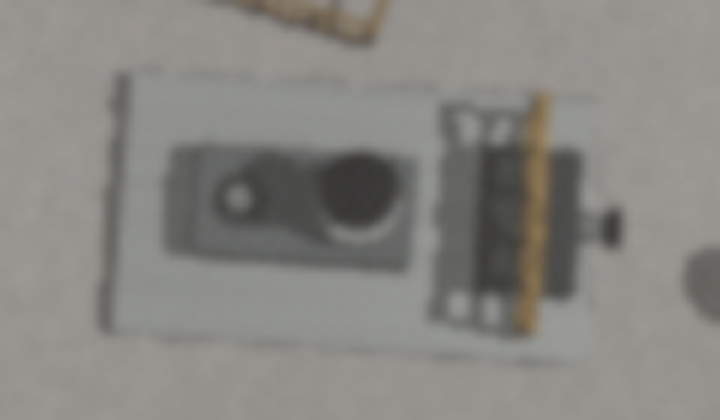

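View pics/z1.png

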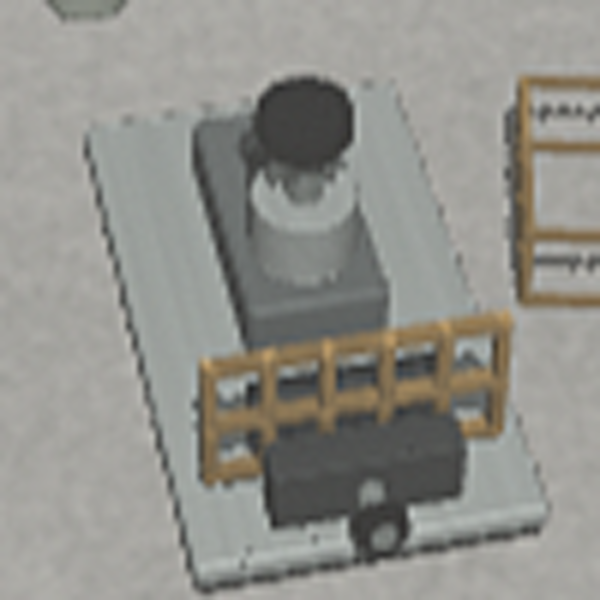

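```bash
python3 - <<'E'
from h import *
print(ray("top",339.1,210.9,.121),ray("side",315.4,219.2,.121), ray("top",319.3,212.4,.06))
print(ray("top",325.,220,.0))
from scipy.spatial.transform import Rotation as R
print(R.from_euler('xyz',robot.get_obs()["ee_rot"]).as_matrix().round(3))
E
```

```text
[0.55382193 0.05097906 0.121     ] [0.55187723 0.04210126 0.121     ] [0.55871707 0.10512167 0.06      ]
[0.54303157 0.09055588 0.        ]
[[ 0.259  0.    -0.966]
 [ 0.966  0.     0.259]
 [ 0.    -1.    -0.   ]]
```

Request:
arm_command(series="0 0 0 -0.01 0 -0.015 0;0 0 0 -0.027 0 -0.04 0;0 0 0 -0.027 0 -0.04 0;0 0 0 -0.027 0 -0.04 0;0 0 0 -0.027 0 -0.04 0;0 0 0 -0.027 0 -0.04 0;0 0 0 -0.027 0 -0.04 0;0 0 0 -0.027 0 -0.04 0;0 0 0 -0.027 0 -0.04 0;0 0 0 -0.027 0 -0.04 0;0 0 0 -0.027 0 -0.04 0;0 0 0 0 0 0 0")

```text
time: 1.9
tool_pos: [0.4796, 0.1331, 0.207]
ee_rot: [-1.579, 0.002, 1.308]
wrist_force: [-0.3, 0.5, 0.4]
width: 0.0021
```

Request:
arm_command(series="0.008 0 0 -0.021 0 -0.031 0;0 0 0 -0.021 0 -0.031 0;0 0 0 -0.02 0.02 -0.031 0;0 0 0 0 0.025 0 0;0 0 0 0 0.01 0 0;0 0 0 0 0 0 0")

```text
time: 2.5
tool_pos: [0.5532, 0.0428, 0.1528]
ee_rot: [-1.572, 0.001, 1.305]
wrist_force: [0.4, 0.1, 0.6]
width: 0.0003
```

```bash
python3 - <<'E'
from h import *
o=robot.get_obs();print(o["tool_pos"],o["ee_rot"],o["wrist_force"],robot.tcp_to_grasp)
for c,(x,y) in(("top",(280,180)),("side",(265,180))):
    im=robot.snapshot(c); cv2.imwrite(f"pics/{c}1.png",cv2.resize(im[y:y+100,x:x+100],None,fx=6,fy=6,interpolation=cv2.INTER_CUBIC))
    print(proj(c,o["tool_pos"]))
    print([(np.round(w(c,d["centre"]),3),round(d["score"],2)) for d in robot.spot_in(c,"plunger_top")[:2]])
E
```

```text
[0.55320722 0.04278326 0.15278099] [-1.57239486e+00  6.49485297e-04  1.30532139e+00] [0.41475166 0.08247178 0.57724836] 0.0188
(np.float64(342.56443959410535), np.float64(209.4967033561294))
[]
(np.float64(316.0751961175415), np.float64(207.82340488894465))
[]
```

View pics/side1.png

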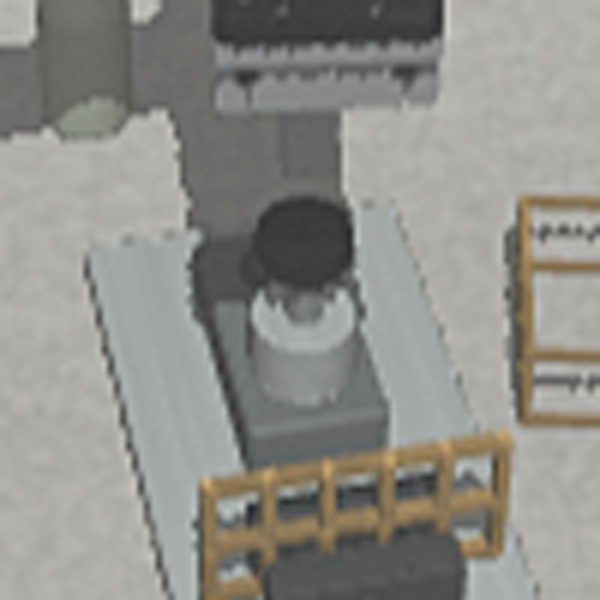

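View pics/top1.png

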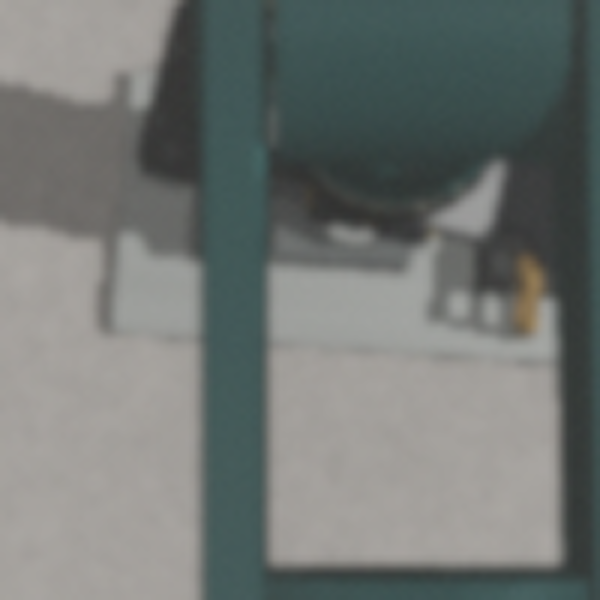

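Request:
arm_command(series="0 0 0 0.005 0.01 0.001 0;0 0 0 0 0.015 0 0;0 0 0 0 0.008 0 0;0 0 0 0 0.005 0 0;0 0 0 0 0 0 0")

```text
time: 3.2
tool_pos: [0.5573, 0.0507, 0.1193]
ee_rot: [-1.586, -0.003, 1.31]
wrist_force: [-1.0, 0.0, 4.5]
width: 0.0004
```

Request:
arm_command(series="0 0 0 0 -0.01 0 0;0.015 0 0 -0.003 0 0.002 0;0 0 0 0 0 0 0")

```text
time: 3.5
tool_pos: [0.5543, 0.0481, 0.1302]
ee_rot: [-1.57, -0.003, 1.31]
wrist_force: [-0.2, 0.6, -0.3]
width: 0.0004
```

Request:
arm_command(series="0 0 0 0 0.008 0 0;0 0 0 0 0.007 0 0;0 0 0 0 0.006 0 0;0 0 0 0 0.004 0 0;0 0 0 0 0 0 0")

```text
time: 4.0
tool_pos: [0.5553, 0.0479, 0.1087]
ee_rot: [-1.574, -0.004, 1.309]
wrist_force: [-1.6, 0.2, 7.9]
width: 0.0005
```

Request:
arm_command(series="0 0 0 0 0.004 0 0;0 0 0 0 0.002 0 0;0 0 0 0 0 0 0")

```text
time: 4.3
tool_pos: [0.5553, 0.0479, 0.1074]
ee_rot: [-1.577, -0.005, 1.309]
wrist_force: [-2.9, 0.0, 8.1]
width: 0.0006
```

Request:
arm_command(series="0 0 0 0 0.008 0 0;0 0 0 0 0.008 0 0")

```text
time: 4.5
tool_pos: [0.556, 0.0479, 0.1031]
ee_rot: [-1.582, -0.005, 1.31]
wrist_force: [-18.1, -0.8, 47.2]
width: 0.0003
```

Request:
arm_command(series="0 0 0 0 -0.012 0 0;0 0 0 0 -0.012 0 0;0.012 0 0 0 -0.003 0.001 0;0 0 0 0 0 0 0")

```text
time: 4.9
tool_pos: [0.5545, 0.0481, 0.1335]
ee_rot: [-1.572, -0.006, 1.31]
wrist_force: [0.5, 0.4, -0.3]
width: 0.0004
```

```bash
python3 - <<'E'
from h import *
o=robot.get_obs();print(o["tool_pos"],o["ee_rot"],o["wrist_force"])
for c,(x,y) in(("side",(265,180)),):
    im=robot.snapshot(c); cv2.imwrite(f"pics/{c}2.png",cv2.resize(im[y:y+100,x:x+100],None,fx=6,fy=6,interpolation=cv2.INTER_CUBIC))
E
```

```text
[0.55445736 0.04814598 0.13350107] [-1.57213783 -0.00616599  1.30981996] [ 0.5321764   0.40334214 -0.26758552]
```

View pics/side2.png

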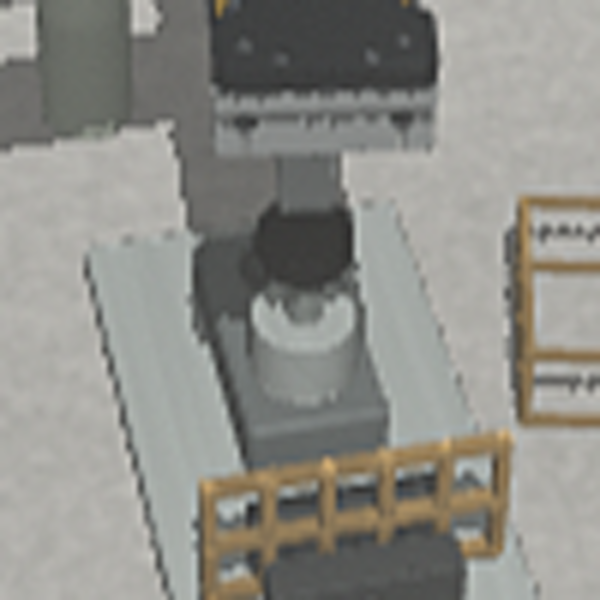

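Request:
arm_command(series="0 0 0 0 0.01 0 0;0 0 0 0 0.01 0 0;0 0 0 0 0.008 0 0;0 0 0 0 0.006 0 0")

```text
time: 5.35
tool_pos: [0.5552, 0.0482, 0.1031]
ee_rot: [-1.574, -0.006, 1.31]
wrist_force: [-15.5, 0.1, 47.1]
width: 0.0007
```

Request:
arm_command(series="0 0 0 0 -0.012 0 0;0 0 0 0 -0.012 0 0;0.004 0 0 0 -0.003 0.001 0;0 0 0 0 0 0 0;0 0 0 0 0.01 0 0;0 0 0 0 0.01 0 0;0 0 0 0 0.007 0 0;0 0 0 0 0.005 0 0")

```text
time: 6.15
tool_pos: [0.5541, 0.0485, 0.1032]
ee_rot: [-1.572, -0.007, 1.31]
wrist_force: [-14.2, -0.8, 35.7]
width: 0.0004
```

Good and repeatable; that was stroke 3 down. Continue.

Request:
arm_command(series="0 0 0 0 -0.012 0 0;0 0 0 0 -0.012 0 0;0.002 0 0 0 -0.003 0 0;0 0 0 0 0 0 0;0 0 0 0 0.01 0 0;0 0 0 0 0.01 0 0;0 0 0 0 0.007 0 0;0 0 0 0 0.005 0 0")

```text
time: 6.95
tool_pos: [0.5537, 0.0484, 0.1033]
ee_rot: [-1.572, -0.007, 1.31]
wrist_force: [-12.8, -0.1, 32.9]
width: 0.0001
```

Request:
arm_command(series="0 0 0 0 -0.012 0 0;0 0 0 0 -0.012 0 0;0.002 0 0 0 -0.003 0 0;0 0 0 0 0 0 0;0 0 0 0 0.01 0 0;0 0 0 0 0.01 0 0;0 0 0 0 0.007 0 0;0 0 0 0 0.005 0 0")

```text
time: 7.75
tool_pos: [0.5533, 0.0484, 0.1033]
ee_rot: [-1.571, -0.007, 1.31]
wrist_force: [-12.8, -0.4, 33.0]
width: 0.0005
```

Request:
arm_command(series="0 0 0 0 -0.012 0 0;0 0 0 0 -0.012 0 0;0.002 0 0 0 -0.003 0 0;0 0 0 0 0 0 0")

```text
time: 8.15
tool_pos: [0.5518, 0.0483, 0.1282]
ee_rot: [-1.566, -0.006, 1.31]
wrist_force: [-0.8, -0.4, 0.2]
width: 0.0003
```

```bash
python3 - <<'E'
from h import *
o=robot.get_obs();print(o["tool_pos"],o["ee_rot"],o["wrist_force"])
for c,(x,y) in(("side",(265,180)),):
    im=robot.snapshot(c); cv2.imwrite(f"pics/{c}3.png",cv2.resize(im[y:y+100,x:x+100],None,fx=6,fy=6,interpolation=cv2.INTER_CUBIC))
E
```

```text
[0.55184866 0.04832593 0.12816916] [-1.56554778 -0.00586407  1.3103764 ] [-0.84978508 -0.41305225  0.18279317]
```

View pics/side3.png

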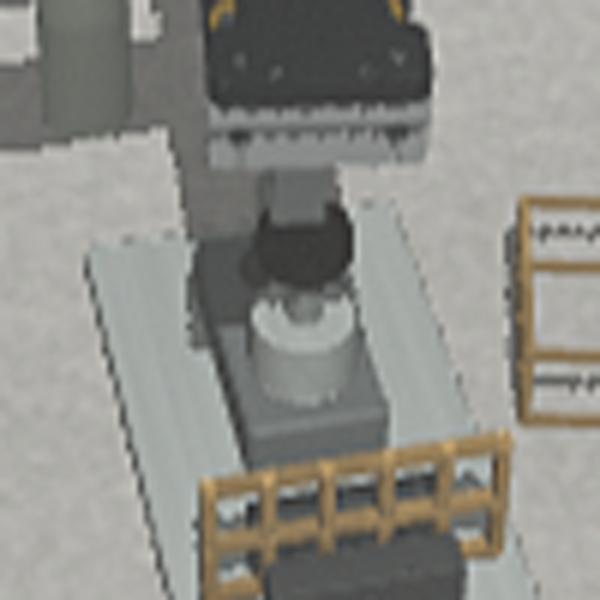

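Request:
arm_command(series="-0.005 0 0 0 0 -0.002 0;0 0 0 0 0.01 0 0;0 0 0 0 0.01 0 0;0 0 0 0 0.006 0 0;0 0 0 0 0.004 0 0")

```text
time: 8.7
tool_pos: [0.5539, 0.0478, 0.1034]
ee_rot: [-1.572, -0.006, 1.31]
wrist_force: [-9.6, -0.5, 23.3]
width: 0.0003
```

Request:
arm_command(series="0 0 0 0 -0.012 0 0;0 0 0 0 -0.012 0 0;0 0 0 0 -0.003 0 0;0 0 0 0 0 0 0;0 0 0 0 0.01 0 0;0 0 0 0 0.01 0 0;0 0 0 0 0.007 0 0;0 0 0 0 0.005 0 0")

```text
time: 9.5
tool_pos: [0.5548, 0.0477, 0.1032]
ee_rot: [-1.577, -0.007, 1.311]
wrist_force: [-14.2, -0.6, 40.2]
width: 0.0007
```

Request:
arm_command(series="0 0 0 0 -0.012 0 0;0 0 0 0 -0.012 0 0;0 0 0 0 -0.003 0 0;0 0 0 0 0 0 0;0 0 0 0 0.01 0 0;0 0 0 0 0.01 0 0;0 0 0 0 0.007 0 0;0 0 0 0 0.005 0 0")

```text
time: 10.3
tool_pos: [0.5545, 0.0477, 0.1032]
ee_rot: [-1.579, -0.007, 1.311]
wrist_force: [-13.1, -1.1, 34.7]
width: 0.0004
```

Request:
arm_command(series="0 0 0 0 -0.012 0 0;0 0 0 0 -0.012 0 0;0 0 0 0 -0.003 0 0;0 0 0 0 0 0 0")

```text
time: 10.7
tool_pos: [0.553, 0.0477, 0.1282]
ee_rot: [-1.575, -0.006, 1.311]
wrist_force: [0.1, -0.3, -0.2]
width: 0.0003
```

Eight strokes done. Lift up and move clear to see the pin from above.

Request:
arm_command(series="0 0 0 0 -0.03 0 0;0 0 0 0 -0.045 0 0;0 0 0 0 -0.045 0 0;0 0 0 0.015 0 0.045 0;0 0 0 0.02 0 0.045 0;0 0 0 0.02 0 0.045 0;0 0 0 0.02 0 0.045 0;0 0 0 0.02 0 0.045 0;0 0 0 0.02 0 0.045 0;0 0 0 0.02 0 0.045 0;0 0 0 0 0 0 0")

```text
time: 11.8
tool_pos: [0.2715, 0.2613, 0.231]
ee_rot: [-1.532, 0.011, 1.307]
wrist_force: [0.4, -0.5, -0.5]
width: 0.0004
```

```bash
python3 - <<'E'
from h import *
for c,(x,y) in(("side",(265,180)),("top",(280,170))):
    im=robot.snapshot(c); cv2.imwrite(f"pics/{c}4.png",cv2.resize(im[y:y+100,x:x+120],None,fx=6,fy=6,interpolation=cv2.INTER_CUBIC))
    for t in("plunger_top","pin_tip","pump","glue","storey","weight"):
        print(c,t,[(np.round(w(c,d["centre"]),3),round(d["score"],2)) for d in robot.spot_in(c,t)[:2]])
E
```

```text
side plunger_top [(array([0.552, 0.043, 0.12 ]), 0.66)]
side pin_tip []
side pump [(array([0.546, 0.024, 0.027]), 0.85)]
side glue [(array([0.524, 0.253, 0.052]), 0.69)]
side storey [(array([0.695, 0.058, 0.026]), 0.71)]
side weight [(array([ 0.511, -0.162,  0.046]), 0.88)]
top plunger_top [(array([0.554, 0.047, 0.119]), 0.53)]
top pin_tip []
top pump [(array([0.547, 0.05 , 0.016]), 0.95)]
top glue [(array([0.522, 0.262, 0.074]), 0.63)]
top storey [(array([0.689, 0.067, 0.038]), 0.78)]
top weight [(array([ 0.512, -0.146,  0.042]), 0.48)]
```

View pics/top4.png

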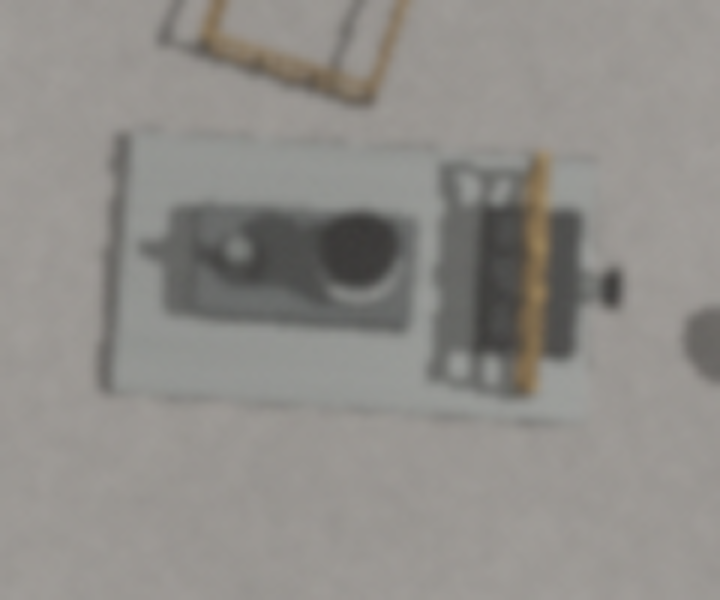

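View pics/side4.png

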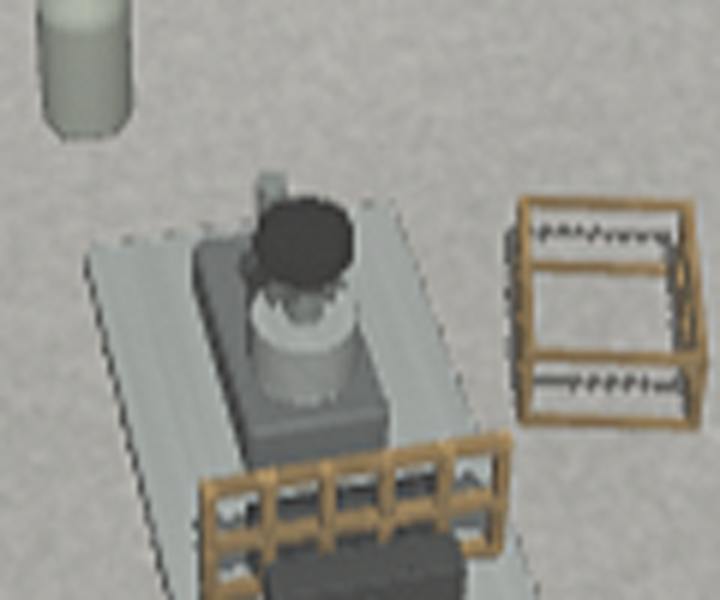

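```bash
python3 - <<'E'
from h import *
# plunger pos consistent w/ side camera: place from side ray, pin 55mm along vise y (top-picture yaw)
a=ray("top",280+115/6,170+262/6,.018);
pl=ray("side",265+304/6-.4,180+230/6-.4,.122); plt=ray("top",280+357/6-.4,170+248/6-.4,.122)
for yaw in(-.05,0.0,.05):
  d=np.array([-np.sin(yaw),np.cos(yaw),0])*.055
  for z in(.074,.080,.084,.087,.090): print(yaw,z,np.round(proj("side",np.r_[(pl+d)[:2],z]),1),np.round(proj("top",np.r_[(plt+d)[:2],z]),1))
print(pl,plt)
E
```

```text
-0.05 0.074 [308.6 217.1] [318.9 212.6]
-0.05 0.08 [308.6 215.2] [318.8 212.4]
-0.05 0.084 [308.6 213.9] [318.7 212.2]
-0.05 0.087 [308.6 213. ] [318.7 212.1]
-0.05 0.09 [308.6 212. ] [318.7 211.9]
0.0 0.074 [307.4 217.4] [318.9 213.6]
0.0 0.08 [307.4 215.4] [318.8 213.4]
0.0 0.084 [307.4 214.2] [318.7 213.2]
0.0 0.087 [307.4 213.2] [318.7 213.1]
0.0 0.09 [307.4 212.2] [318.7 212.9]
0.05 0.074 [306.3 217.6] [318.9 214.6]
0.05 0.08 [306.3 215.7] [318.8 214.4]
0.05 0.084 [306.3 214.4] [318.8 214.2]
0.05 0.087 [306.3 213.5] [318.7 214.1]
0.05 0.09 [306.3 212.5] [318.7 213.9]
[0.55249563 0.04490563 0.122     ] [0.5536079  0.05100529 0.122     ]
```

```bash
python3 - <<'E'
from h import *
print(robot.close_job(), robot.get_obs()["time"])
E
```

```text
the job is handed in; nothing more can be done
the job is handed in; nothing more can be done
```

I pumped the plunger with the closed fingertips for eight full strokes, and the indicator pin now looks fully out. Each stroke went down to the stop (TCP at z ≈ 0.103 m). After each I lifted clear so the plunger could spring back. I then raised the arm, moved it away and handed the job in at about 12 to 13 s.

**Last checks:**
- **Pin:** it now shows beside the knob in the side picture, where it was hidden before, and its shadow is much longer. Its tip sits about 2 px higher than I predicted for z = 0.090 m, which agrees with fully out. Eight strokes (at least 2 + 7 × 6 mm) also exceed the 36 mm it can travel. The trained network never detected `pin_tip`, and the thinner neck could not be made out directly, so this rests on the pictures and the stroke count.
- **Plunger:** it is up, with both cameras reporting its top at 0.119 to 0.120 m.
- **Vise and bystanders:** the vise's outline is unchanged in the pictures. The glue bottle, weight and frame are where they were, within detector scatter.
- **Forces:** the highest wrist reading was about 47 N vertical with 18 N sideways at the stop, from pressing a little past it. An early press fell short of the stop because the arm gives under load. I pressed on from there, so that press and its continuation count as the first stroke.
- **Disagreement:** the two cameras placed the plunger about 6 to 9 mm apart in y. I aimed between them, and the side picture showed the fingertips centred on the knob.

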